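# Fetch the jigger from behind the shakers

### The job

The small jigger in the middle of the wooden bar block is hemmed in by the two shakers and the swing-top bottle that stand in the block with it, and a hand cannot get at it. Stand those three upright on the steel drip tray, then take out the jigger and stand it upright in the middle of the coaster, and after that put each of the three back upright into the very well it came from. Do not knock anything over, and leave the tumbler and the bitters bottle by the coaster where they are.

Things in the scene. Friction and masses are not known exactly. Their poses are not given: they have to be found in the camera images.
- tall_shaker: Steel cobbler shaker, the taller of the two: 233 mm tall, 71 mm at the shoulder, foot 44 mm, 0.41 kg, in one piece. Its cap, from 192 to 230 mm up, tapers from 38 to 28 mm in diameter: grip it there from above, about 207 mm up. Origin: centre of the underside; z up. Starts in one of the big wells of the bar block.
- short_shaker: Steel cobbler shaker, the shorter of the two: 182 mm tall, 64 mm at the shoulder, foot 40 mm, 0.37 kg, in one piece. Its cap, from 151 to 179 mm up, tapers from 34 to 25 mm in diameter: grip it there from above, about 164 mm up. Origin: centre of the underside; z up. Starts in one of the big wells of the bar block.
- swing_bottle: Clear swing-top bottle, 227 mm tall, 0.52 kg, closed, in one piece: straight body 63 mm in diameter up to 150 mm; its neck, from 155 to 205 mm up, is 27 mm in diameter: grip it there from above, about 190 mm up. Origin: centre of the underside; z up. Starts in one of the big wells of the bar block.
- jigger: Small steel double jigger, two cones joined at a waist: 68 mm tall, 37 mm at the upper rim, 34 mm at the foot, waist (17 mm) 39 mm up, 0.09 kg. Grip it from above across the upper cone, about 55 mm up. Origin: centre of the underside; z up, as it must stand on the coaster. Starts in the small middle well of the bar block.
- bar_block: Wooden block, 200 (x) x 212 (y) x 32 mm, fixed, with round wells 20 mm deep (floors 12 mm up), mouths chamfered 4 mm. Origin: centre of the underside; x to its back edge, z up. Three big wells, 74 mm wide, centred at (x, y) = (-55, 61), (55, 0), (-55, -61) mm, hold the shakers and the bottle, each in its middle, in any order; the small one, 44 mm wide, at (-17, 0), holds the jigger.
- drip_tray: Stainless drip tray with a flat slotted top, 270 (x) x 110 (y) x 14 mm, fixed, left or right of the bar block; the side area. Origin: centre of the underside; x along its length, z up. The three tall things fit on it in a row along its length, 85 mm apart, on its middle line.
- coaster: Square wooden coaster, 90 x 84 x 9 mm, fixed on the worktop on the other side of the bar block from the drip tray. Origin: centre of the underside; x to the back, z up.
- tumbler: Faceted glass tumbler, 70 mm in diameter, 87 mm tall, standing about 100 mm behind the middle of the coaster. To be left alone. Origin: centre of the underside.
- bitters: Bitters bottle with a black cap, 39 mm in diameter, 100 mm tall, standing about 85 mm behind the middle of the coaster, just to the right of the tumbler. To be left alone. Origin: centre of the underside.
There are look-alikes about, which are no part of the job. Several things have the shape of the jigger; the one meant has the colours described above.

How it is judged:
On the way, in this order (a step that is already met when the one before it is completed fails the run):
1. both shakers and the bottle stand upright and released on the drip tray, the jigger still in its well (x of tall_shaker in the frame of drip_tray between -0.11 and 0.11 m and y of tall_shaker in the frame of drip_tray between -0.032 and 0.032 m and z of tall_shaker in the frame of drip_tray between 0.01 and 0.018 m and angle between each of tall_shaker, short_shaker, swing_bottle's own z axis and vertical below 0.1 rad and contact force between each of tall_shaker, short_shaker, swing_bottle and the fingers below 0.1 N and linear speed of each of tall_shaker, short_shaker, swing_bottle below 0.03 m/s and x of short_shaker in the frame of drip_tray between -0.11 and 0.11 m and y of short_shaker in the frame of drip_tray between -0.032 and 0.032 m and z of short_shaker in the frame of drip_tray between 0.01 and 0.018 m and x of swing_bottle in the frame of drip_tray between -0.11 and 0.11 m and y of swing_bottle in the frame of drip_tray between -0.032 and 0.032 m and z of swing_bottle in the frame of drip_tray between 0.01 and 0.018 m and distance of jigger from where it was at the start of the episode below 0.012 m), for 0.2 s.
2. the jigger stands upright and released in the middle of the coaster, before the three have gone back (horizontal distance between jigger and coaster below 0.015 m and height (world z) of jigger between 0.005 and 0.014 m and angle between jigger's own z axis and vertical below 0.1 rad and contact force between jigger and the fingers below 0.1 N and linear speed of jigger below 0.03 m/s and distance of each of tall_shaker, short_shaker, swing_bottle from where it was at the start of the episode above 0.05 m), for 0.2 s.
At the end, for the whole second after the job is handed in: Each shaker and the bottle stands upright (within 0.1 rad) and at rest on the floor of the well it started in, its origin within 18 mm of where it was at the start; the jigger stands upright on the coaster, within 15 mm of the coaster's middle (distance of each of tall_shaker, short_shaker, swing_bottle from where it was at the start of the episode below 0.018 m and angle between each of tall_shaker, short_shaker, swing_bottle, jigger's own z axis and vertical below 0.1 rad and linear speed of each of tall_shaker, short_shaker, swing_bottle, jigger below 0.02 m/s and horizontal distance between jigger and coaster below 0.015 m and height (world z) of jigger between 0.005 and 0.014 m); the robot touches nothing.
It fails at once if a shaker, the bottle or the jigger is knocked over (tipped by more than 0.6 rad) (angle between any of tall_shaker, short_shaker, swing_bottle, jigger's own z axis and vertical above 0.6 rad).
It fails at once if the tumbler or the bitters bottle is moved by more than 15 mm (distance of any of tumbler, bitters from where it was at the start of the episode above 0.015 m).
It also fails if it takes over 144 s, if anything falls off the work surface, if the arm or the gripper's body presses on something with over 40 N, if the wrist force passes 120 N, or if a joint passes its speed limit or range.

### The arm

A 7-joint arm with a two-finger parallel gripper is mounted at the origin on a cart in front of the work surface, level with it; the furniture and walls round the work are solid. World frame = base frame: x ahead of the robot, y to its left, z up, the work surface at z = 0. Lengths are in m, angles in rad, forces in N, time in s.
With the tool pointing down it reaches from about 0.35 to 0.9 m from the base axis. Payload 19.9 kg.
Tool frame: the origin (TCP) lies at the very end of the fingers, on their centre line; the grasp point (between the pads) lies 19 mm behind it (manip.pinch_z is the distance from the TCP to the grasp point, in m); z points along the fingers, y is the line along which they close (so a half turn about z gives the same grasp; the last joint's range is limited). The gripper opens to 94 mm and grips with 3 to 60 N. Pads are 16 mm wide; open, the fingers measure 119 mm over their backs; the gripper's body (75 mm by 177 mm) begins 78 mm behind the grasp point.
Start: joints at [1.147, 0.417, -0.01, 1.614, 0.005, 1.111, -0.053], TCP at [0.233, -0.58, 0.205] pointing down, gripper open.
Joint ranges: [-2.81, 2.81], [-0.39, 2.02], [-1.27, 1.25], [0.06, 2.57], [-1.19, 4.33], [0.19, 2], [-2.82, 2.82]. Speed limits (rad/s): [1.89, 1.89, 2.39, 2.39, 3.01, 3.01, 3.01].

### API

Orientations are given as a unit quaternion [w, x, y, z].
In Python, from rig import manip, snapshot gives the robot as it stands.
- The arm moves only by the shell command python3 -m crank 'ROWS' [FORCE]. ROWS is a JSON object whose one key "plan" holds a list of rows, each a list of 3 entries, a list of its own where there are three numbers: the shift along the tool's x, y, z in cm, then the turn about the tool's z in rad, then the opening, from 0 (shut) to 1 (fully open). In form: {"plan": [[[x, y, z], turn, claw], ...]}. A call has 1 to 12 rows; each row shifts and turns the commanded pose from where the row before left it, along the tool's axes as they then stand; what a row does not reach is not made up. A row lasts 1/10 s, in which the tool goes at most 50 mm and 8.59 degrees, less where a joint would pass 70% of its speed; a pose out of reach is approached as far as the arm can. A call with a gripper value outside its range is refused whole. The fingers move at their own pace and stop on an object; FORCE is the grip in N (left out, the last holds). Time passes only in rows, so rows that do not move let the fingers close. It gives the time, the measured TCP pose, the force, the opening and the grip force at its end, in the units of the state.
- manip.get_state(): the state, without advancing time (a new reading comes with each control period).
- snapshot(name): name is "scene" or "top" or "wrist"; returns a dict with "frame" (420x560x3 uint8, red, green, blue), "K" (3x3 intrinsics, pixels), "R" (3x3) and "t" (3): a world point X has camera coordinates R X + t; the wrist camera has in their place "tool_from_camera" (4x4, takes a point from camera to tool coordinates, whose origin is the TCP and whose axes are the flange's). Camera axes: x right, y down, z forward; pixel columns grow to the right and rows downward; lengths in m; the calibration is good to about 2 mm. A picture is of the moment at which its call begins: read the wrist's pose just before it. There is no depth.
- manip.finish_job(): hands the job in; it is judged then, once.
The state is a dict: "t": time; "joint_pos": joint angles; "joint_vel": joint speeds; "joint_efforts": joint torques, N m; "ee_pos": TCP position; "eef_rot": TCP orientation; "ft_force": force on the tool from outside, world axes, zero at the start; "moment": the same for the moment, N m; "opening": finger opening in m; "gripper_force": force on a finger pad.
Only numpy, scipy, OpenCV 4.12 (cv2) and the standard library are available. Lean on these libraries where they do the work, as an engineer would, in place of code of your own. Each camera call takes 0.05 s, during which the arm holds its last target. There are 200 camera calls.

## Working session

There is one attempt and no reset: what is moved stays moved. The work goes in short steps, Python scripts to look and compute and a shell command to move; the robot and the scene stay as the last step left them, time stands still between calls to the robot, and variables do not carry over. Pictures are saved under pics/ and viewed, at most 14 in all, crops included, and the job is handed in when it is done.

```bash
mkdir -p pics; cat > h.py <<'E'
from rig import manip, snapshot
import numpy as np, cv2, pickle
def save(n,f):
    s=snapshot(n); pickle.dump(s,open(f'pics/{f}.pkl','wb')); cv2.imwrite(f'pics/{f}.png',s['frame'][:,:,::-1]); return s
def ray(f,u,v,z):
    s=pickle.load(open(f'pics/{f}.pkl','rb')); R,t,K=map(np.array,(s['R'],s['t'],s['K']))
    d=R.T@np.linalg.inv(K)@[u,v,1]; c=-R.T@t
    return (c+d*(z-c[2])/d[2])[:3]
def proj(f,X):
    s=pickle.load(open(f'pics/{f}.pkl','rb')); R,t,K=map(np.array,(s['R'],s['t'],s['K']))
    p=K@(R@np.array(X)+t); return p[:2]/p[2]
E
python3 - <<'E'
from h import *
for n in('scene','top'):
    s=save(n,n); print(-np.array(s['R']).T@s['t'])
st=manip.get_state(); print(st['ee_pos'],st['eef_rot'],st['opening'],st['t'])
E
```

```text
[0.4851416  0.59628773 0.64954882]
[-0.07508875 -0.07167315  1.31129768]
[ 0.23329886 -0.57945173  0.2048949 ] [-5.33748351e-04  9.81739790e-01  1.90227966e-01 -1.45255927e-04] 0.09379402547300904 0.1
```

View pics/top.png

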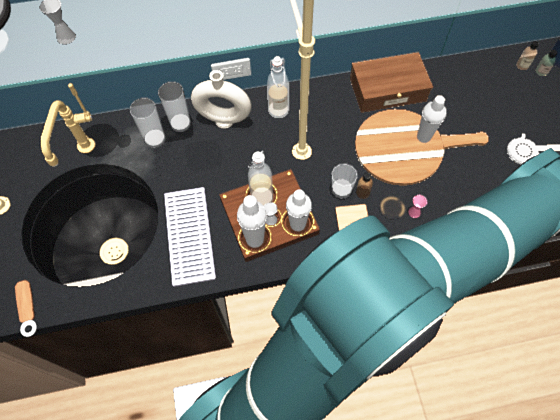

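View pics/scene.png

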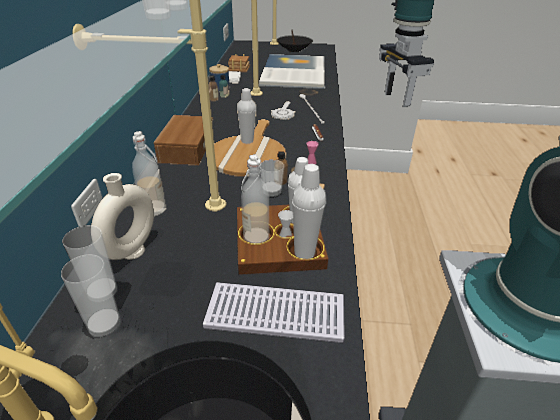

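```bash
python3 - <<'E'
import cv2
a=cv2.imread('pics/top.png')[145:295,155:355]; cv2.imwrite('pics/topc.png',cv2.resize(a,None,fx=4,fy=4,interpolation=cv2.INTER_CUBIC))
a=cv2.imread('pics/scene.png')[130:350,200:360]; cv2.imwrite('pics/scc.png',cv2.resize(a,None,fx=2.7,fy=2.7,interpolation=cv2.INTER_CUBIC))
E
```

```text
(no output)
```

View pics/topc.png

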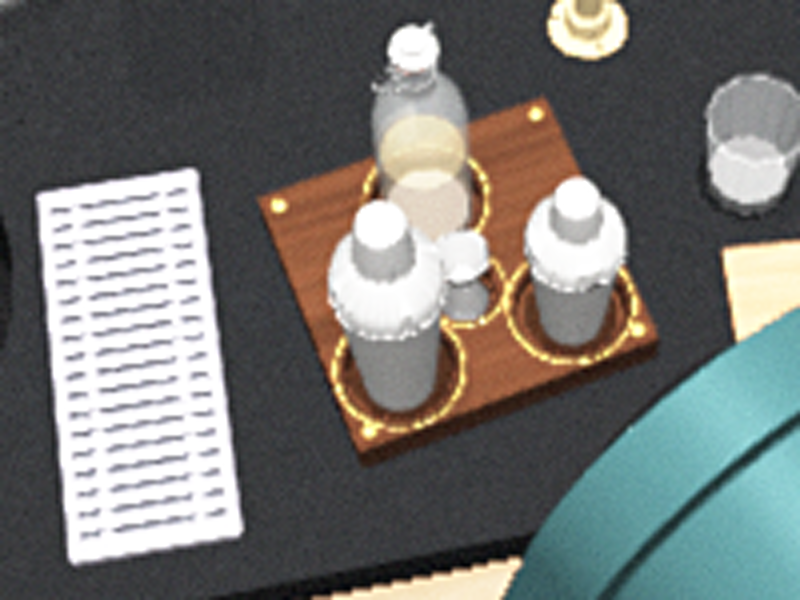

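View pics/scc.png

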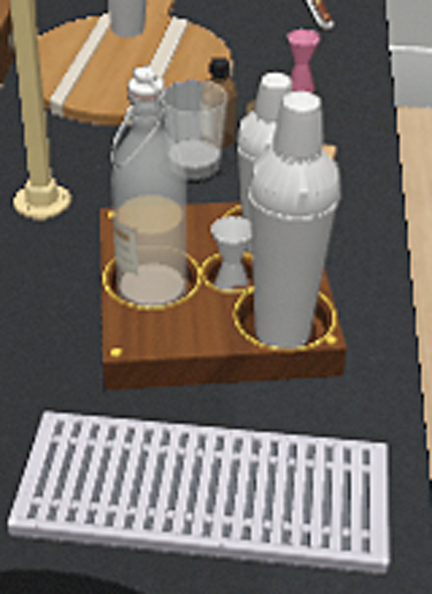

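```bash
cat >> h.py <<'E'
def fit(P,hx,hy):
    # corners BL, BR, FR, FL (back=+x, left=+y)
    L=np.array([[hx,hy],[hx,-hy],[-hx,-hy],[-hx,hy]]); P=np.array(P)[:,:2]; c=P.mean(0); Q=P-c
    a=np.arctan2((L[:,0]*Q[:,1]-L[:,1]*Q[:,0]).sum(),(L*Q).sum())
    R=np.array([[np.cos(a),-np.sin(a)],[np.sin(a),np.cos(a)]])
    return c,a,np.linalg.norm(Q-L@R.T,axis=1),R
E
python3 - <<'E'
from h import *
T=lambda u,v:(155+(u+.5)/4-.5,145+(v+.5)/4-.5)
S=lambda u,v:(200+(u+.5)/2.7-.5,130+(v+.5)/2.7-.5)
B=[ray('top',*T(*p),.032) for p in[(260,200),(545,98),(655,340),(362,452)]]
c,a,r,R=fit(B,.1,.106); print('block',c,a,r)
for n,w in zip('LBRj',[(-.055,.061),(.055,0),(-.055,-.061),(-.017,0)]): 
    p=c+R@w; print(n,p, [ (proj('top',[*p,z])-(155,145))*4 for z in(.019,.08,.2)],[ (proj('scene',[*p,z])-(200,130))*2.7 for z in(.012,.08,.24)])
D=[ray('top',*T(*p),.014) for p in[(38,193),(195,170),(243,528),(73,553)]]
ct,at,r,Rt=fit(D,.135,.055); print('tray',ct,at,r)
D=[ray('scene',*S(*p),.014) for p in[(12,525),(48,412),(388,443),(388,565)]]
print(np.round(D,4)); print(fit(D,.135,.055)[:3])
B=[ray('scene',*S(*p),.032) for p in[(105,358),(100,207),(345,347)]];print(B)
for n,z,p in[('tall',.245,(297,98)),('bot',.239,(147,72)),('short',.194,(274,76))]: print(n,ray('scene',*S(*p),z))
for n,z,p in[('tall',.245,(381,220)),('bot',.239,(415,42)),('short',.194,(577,196))]: print(n,ray('top',*T(*p),z))
for p in[(723,250),(735,340)]:print(ray('top',*T(*p),.009))
E
```

```text
block [ 0.54100926 -0.1520726 ] 0.17818716130123807 [0.00167488 0.00022207 0.0034089  0.00220325]
L [ 0.4760681  -0.10178695] [array([399.30132294, 375.92602931]), array([394.07390373, 338.58734436]), array([382.43968672, 255.48584698])] [array([283.36867604, 331.67164006]), array([287.50940833, 270.89091398]), array([298.91383637, 103.48829818])]
B [ 0.59513842 -0.14232408] [array([425.84935673, 208.43966749]), array([421.86594188, 166.01563669]), array([413.04421316,  72.06275826])] [array([152.78138559, 292.56870699]), array([151.06475726, 232.61895055]), array([146.36879479,  68.62200244])]
R [ 0.49769208 -0.22185528] [array([569.29165789, 312.59125522]), array([570.96071826, 273.28300847]), array([574.66825229, 185.9664167 ])] [array([264.87995344, 245.09996294]), array([267.85903709, 186.69524361]), array([275.93507065,  28.3651897 ])]
j [ 0.52427842 -0.15508578] [array([464.09937113, 296.22739591]), array([461.55943941, 256.40788693]), array([455.91995302, 167.99543957])] [array([232.17095856, 288.42533251]), array([233.89895263, 228.68927879]), array([238.62118283,  65.44369709])]
tray [0.5317741  0.06747321] -0.02728111205648757 [0.00153691 0.0032823  0.00081042 0.00401059]
[[0.6623 0.1206 0.014 ]
 [0.6593 0.0111 0.014 ]
 [0.3921 0.0182 0.014 ]
 [0.3969 0.1298 0.014 ]]
(array([0.52763586, 0.06991737]), np.float64(-0.03134996018276145), array([0.00204099, 0.00160871, 0.00145933, 0.00256119]))
[array([ 0.62059802, -0.03527579,  0.032     ]), array([ 0.65977612, -0.24139523,  0.032     ]), array([ 0.42570328, -0.06712426,  0.032     ])]
tall [ 0.47840764 -0.10220926  0.245     ]
bot [ 0.59503711 -0.14011656  0.239     ]
short [ 0.49808861 -0.22547916  0.194     ]
tall [ 0.47706833 -0.10309564  0.245     ]
bot [ 0.59301746 -0.14413246  0.239     ]
short [ 0.49504995 -0.22189887  0.194     ]
[ 0.52767675 -0.33585582  0.009     ]
[ 0.46041271 -0.32705327  0.009     ]
```

```bash
python3 -m crank '{"plan":[[[0,0,-3],0.1,0.7],[[0,0,-3],0.1,0.7],[[0,0,-3],0.1,0.7],[[0,0,-3],0.083,0.7],[[0,0,-3],0,0.7],[[1.5,-3,0],0,0.7],[[1.5,-3,0],0,0.7],[[1.5,-3,0],0,0.7],[[1.5,-3,0],0,0.7],[[1.5,-3,0],0,0.7],[[1.5,-3,0],0,0.7],[[1.5,-3,0],0,0.7]]}' 30; python3 -m crank '{"plan":[[[1.5,-3,0],0,0.7],[[1.5,-3,0],0,0.7],[[1.5,-3,0],0,0.7],[[1.5,-3,0],0,0.7],[[1.5,-3,0],0,0.7],[[1.5,-3,0],0,0.7],[[1.5,-3,0],0,0.7],[[0,0,0],0,0.7],[[0,0,0],0,0.7]]}'
```

```text
t: 1.3
ee_pos: [0.3388, -0.3684, 0.3552]
eef_rot: [-0.0, 1.0, -0.0, -0.0]
ft_force: [1.8, -0.5, 0.2]
opening: 0.0658
gripper_force: 0.0
t: 2.2
ee_pos: [0.4434, -0.1597, 0.3552]
eef_rot: [-0.0, 1.0, 0.0, -0.0]
ft_force: [0.4, -0.2, -0.7]
opening: 0.0657
gripper_force: 0.0
```

```bash
python3 -m crank '{"plan":[[[1.7,-2.85,0],0,0.7],[[1.7,-2.85,0],0,0.7],[[0,0,0],0,0.7],[[0,0,3],0,0.7],[[0,0,3],0,0.7],[[0,0,3],0,0.7],[[0,0,3],0,0.7],[[0,0,2],0,0.7],[[0,0,1.5],0,0.7],[[0,0,0],0,0.7],[[0,0,0],0,0.7]]}' && python3 -m crank '{"plan":[[[0,0,0],0,0.3],[[0,0,0],0,0.2],[[0,0,0],0,0.2],[[0,0,0],0,0.2],[[0,0,0],0,0.2],[[0,0,0],0,0.2],[[0,0,0],0,0.2],[[0,0,0],0,0.2]]}' 30
python3 -c "
from h import *
save('top','t2')
a=cv2.imread('pics/t2.png')[130:300,155:455]; cv2.imwrite('pics/t2c.png',cv2.resize(a,None,fx=2.6,fy=2.6,interpolation=cv2.INTER_CUBIC))"
```

```text
t: 3.3
ee_pos: [0.4773, -0.1038, 0.2008]
eef_rot: [0.0, 1.0, -0.001, -0.0]
ft_force: [0.3, 0.6, -0.4]
opening: 0.0657
gripper_force: 0.0
t: 4.1
ee_pos: [0.4778, -0.1028, 0.2007]
eef_rot: [0.0, 1.0, -0.0, 0.0]
ft_force: [0.2, 0.8, 4.9]
opening: 0.0362
gripper_force: 30.0
```

View pics/t2c.png

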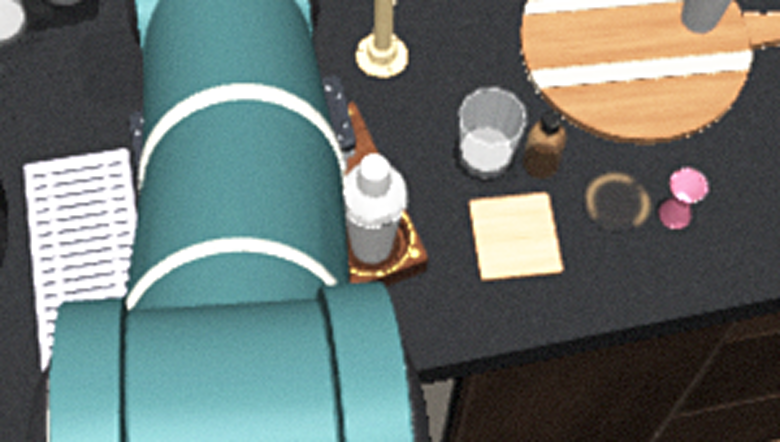

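```bash
python3 -m crank '{"plan":[[[0,0,-1],0,0.2],[[0,0,-2],0,0.2],[[0,0,-2],0,0.2],[[0,0,-2],0,0.2],[[0,0,-2],0,0.2],[[0,0,-1],0,0.2],[[0,0,0],0,0.2]]}' && python3 -m crank '{"plan":[[[-0.2,-1,0],0,0.2],[[-0.4,-2,0],0,0.2],[[-0.4,-2,0],0,0.2],[[-0.4,-2,0],0,0.2],[[-0.4,-2,0],0,0.2],[[-0.4,-2,0],0,0.2],[[-0.4,-2,0],0,0.2],[[-0.4,-2,0],0,0.2],[[-0.3,-1.5,0],0,0.2],[[-0.1,-0.9,0],0,0.2],[[0,0,0],0,0.2],[[0,0,0],0,0.2]]}'
python3 - <<'E'
from h import *
S=lambda u,v:(155+(u+.5)/2.6-.5,130+(v+.5)/2.6-.5)
D=[ray('t2',*S(*p),.009) for p in[(470,202),(548,193),(562,271),(482,279)]]
print(np.round(D,4),fit(D,.045,.042)[:3])
E
```

```text
t: 4.85
ee_pos: [0.4778, -0.1029, 0.3014]
eef_rot: [0.0, 1.0, -0.0, 0.001]
ft_force: [0.2, -0.1, -5.3]
opening: 0.0363
gripper_force: 30.0
t: 6.05
ee_pos: [0.4435, 0.0707, 0.3]
eef_rot: [0.0, 1.0, -0.0, -0.0]
ft_force: [-0.2, 1.1, -5.3]
opening: 0.0364
gripper_force: 30.0
[[ 0.5269 -0.3359  0.009 ]
 [ 0.52   -0.4195  0.009 ]
 [ 0.4301 -0.4092  0.009 ]
 [ 0.4386 -0.3261  0.009 ]] (array([ 0.4788681 , -0.37268787]), np.float64(-0.10276421221753891), array([0.0011444 , 0.00080637, 0.00070183, 0.00022048]))
```

```bash
python3 -m crank '{"plan":[[[0,0,2],0,0.2],[[0,0,2],0,0.2],[[0,0,2],0,0.2],[[0,0,2],0,0.2],[[0,0,1],0,0.2],[[0,0,0.5],0,0.2],[[0,0,0.1],0,0.2],[[0,0,0.1],0,0.2],[[0,0,0],0,0.2],[[0,0,0],0,0.2]]}'
```

```text
t: 7.05
ee_pos: [0.4438, 0.0712, 0.2039]
eef_rot: [-0.0, 1.0, -0.0, 0.0]
ft_force: [-0.1, -0.4, -4.4]
opening: 0.0362
gripper_force: 30.0
```

```bash
python3 -m crank '{"plan":[[[0,0,0.1],0,0.2],[[0,0,0.05],0,0.2],[[0,0,0],0,0.2],[[0,0,0],0,0.2]]}' && python3 -m crank '{"plan":[[[0,0,0],0,0.6],[[0,0,0],0,0.6],[[0,0,0],0,0.6],[[0,0,-1],0,0.6],[[0,0,-2],0,0.6],[[0,0,-3],0,0.6],[[0,0,-3],0,0.6],[[0,0,-1],0,0.6]]}' && python3 -m crank '{"plan":[[[1.5,2.1,0],0,0.6],[[1.5,2.1,0],0,0.6],[[1.5,2.1,0],0,0.6],[[1.5,2.1,0],0,0.6],[[1.5,2.1,0],0,0.6],[[1.5,2.1,0],0,0.6],[[1.5,2.1,0],0,0.6],[[1.5,2.1,0],0,0.6],[[1.5,2.1,0],0,0.6],[[1.5,2.1,0],0,0.6],[[0.1,0.3,0],0,0.6],[[0,0,0],0,0.6]]}'
python3 -c "
from h import *
save('scene','s3'); print(manip.get_state()['ee_pos'])"
```

```text
t: 7.45
ee_pos: [0.4443, 0.0714, 0.2027]
eef_rot: [-0.0, 1.0, -0.0, 0.001]
ft_force: [-1.1, 0.2, 5.2]
opening: 0.0365
gripper_force: 30.0
t: 8.25
ee_pos: [0.4444, 0.0715, 0.3052]
eef_rot: [-0.0, 1.0, -0.0, 0.002]
ft_force: [0.3, 0.3, -0.1]
opening: 0.0563
gripper_force: 0.0
t: 9.45
ee_pos: [0.5944, -0.1421, 0.3015]
eef_rot: [-0.0, 1.0, -0.0, -0.0]
ft_force: [-0.1, 0.9, 0.5]
opening: 0.0564
gripper_force: 0.0
[ 0.59423302 -0.14121528  0.30183439]
```

View pics/s3.png

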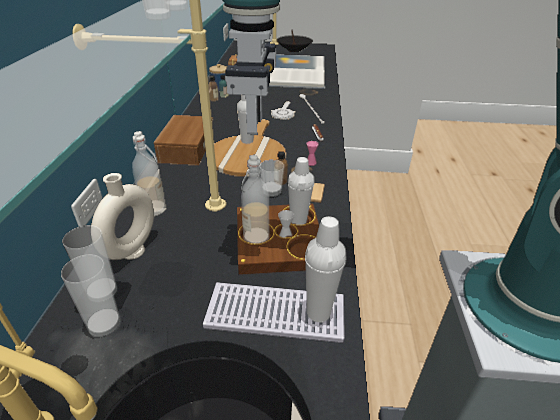

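```bash
python3 -c "
from h import *
print(ray('top',302,152,.0),ray('scene',215,204,0))"
python3 -m crank '{"plan":[[[0,0,3],0,0.6],[[0,0,3],0,0.6],[[0,0,3],0,0.6],[[0,0,2],0,0.6],[[0,0,0.8],0,0.6],[[0,0,0],0,0.6],[[0,0,0],0,0.6]]}' && python3 -m crank '{"plan":[[[0,0,0],0,0.2],[[0,0,0],0,0.1],[[0,0,0],0,0.1],[[0,0,0],0,0.1],[[0,0,0],0,0.1],[[0,0,0],0,0.1],[[0,0,0],0,0.1],[[0,0,0],0,0.1]]}' 40 && python3 -m crank '{"plan":[[[0,0,-1],0,0.1],[[0,0,-2],0,0.1],[[0,0,-2],0,0.1],[[0,0,-2],0,0.1],[[0,0,-2],0,0.1],[[0,0,-1],0,0.1],[[0,0,0],0,0.1]]}'
```

```text
[ 0.7260939  -0.28673163  0.        ] [ 0.73027487 -0.28970454  0.        ]
t: 10.2
ee_pos: [0.595, -0.1415, 0.1852]
eef_rot: [0.0, 1.0, 0.0, 0.001]
ft_force: [-0.3, -0.7, -0.3]
opening: 0.0564
gripper_force: 0.0
t: 11.0
ee_pos: [0.5947, -0.1417, 0.1841]
eef_rot: [-0.0, 1.0, -0.0, 0.0]
ft_force: [-0.6, 1.6, 4.6]
opening: 0.0265
gripper_force: 40.0
t: 11.7
ee_pos: [0.5948, -0.142, 0.2849]
eef_rot: [0.0, 1.0, -0.0, 0.001]
ft_force: [0.8, 0.1, -5.5]
opening: 0.0267
gripper_force: 40.0
```

```bash
python3 -m crank '{"plan":[[[0.1,-1,0],0,0.1],[[0.2,-2,0],0,0.1],[[0.2,-2,0],0,0.1],[[0.2,-2.2,0],0,0.1],[[0.2,-2.2,0],0,0.1],[[0.2,-2.2,0],0,0.1],[[0.2,-2.2,0],0,0.1],[[0.2,-2.2,0],0,0.1],[[0.2,-2,0],0,0.1],[[0.1,-1.8,0],0,0.1],[[0.1,-1,0],0,0.1],[[0,0,0],0,0.1]]}' && python3 -m crank '{"plan":[[[0,0,0],0,0.1],[[0,0,2],0,0.1],[[0,0,2],0,0.1],[[0,0,2],0,0.1],[[0,0,2],0,0.1],[[0,0,1],0,0.1],[[0,0,0.5],0,0.1],[[0,0,0.1],0,0.1],[[0,0,0.1],0,0.1],[[0,0,0],0,0.1],[[0,0,0],0,0.1]]}'
```

```text
t: 12.9
ee_pos: [0.6131, 0.068, 0.2831]
eef_rot: [-0.0, 1.0, 0.001, -0.001]
ft_force: [-0.1, 0.1, -6.1]
opening: 0.0267
gripper_force: 40.0
t: 14.0
ee_pos: [0.6138, 0.0662, 0.1875]
eef_rot: [-0.0, 1.0, -0.0, 0.0]
ft_force: [-1.0, 0.8, -6.0]
opening: 0.0268
gripper_force: 40.0
```

```bash
python3 -m crank '{"plan":[[[0,0,0.1],0,0.1],[[0,0,0.07],0,0.1],[[0,0,0],0,0.1],[[0,0,0],0,0.1]]}' && python3 -m crank '{"plan":[[[0,0,0],0,0.6],[[0,0,0],0,0.6],[[0,0,0],0,0.6],[[0,0,0],0,0.6],[[0,0,-1],0,0.6],[[0,0,-2],0,0.6],[[0,0,-3],0,0.6],[[0,0,-3],0,0.6],[[0,0,-1],0,0.6]]}' && python3 -m crank '{"plan":[[[-0.5,1.4,0],0,0.6],[[-1.2,2.8,0],0,0.6],[[-1.2,2.8,0],0,0.6],[[-1.2,2.8,0],0,0.6],[[-1.2,2.8,0],0,0.6],[[-1.2,2.8,0],0,0.6],[[-1.2,2.8,0],0,0.6],[[-1.2,2.8,0],0,0.6],[[-1.2,2.8,0],0,0.6],[[-1.1,2.8,0],0,0.6],[[-0.5,2.3,0],0,0.6],[[0,0,0],0,0.6]]}'
```

```text
t: 14.4
ee_pos: [0.614, 0.0663, 0.1861]
eef_rot: [-0.0, 1.0, -0.0, 0.001]
ft_force: [-1.3, 1.1, 6.2]
opening: 0.0262
gripper_force: 40.0
t: 15.3
ee_pos: [0.6145, 0.0665, 0.2891]
eef_rot: [-0.0, 1.0, -0.0, 0.002]
ft_force: [-0.6, 0.3, -0.4]
opening: 0.0563
gripper_force: 0.0
t: 16.5
ee_pos: [0.4942, -0.2267, 0.2841]
eef_rot: [0.0, 1.0, -0.003, -0.001]
ft_force: [-0.1, 0.4, -0.3]
opening: 0.0565
gripper_force: 0.0
```

```bash
python3 -m crank '{"plan":[[[0,0,0],0,0.6],[[0,0,0],0,0.6],[[0,0,3],0,0.6],[[0,0,3],0,0.6],[[0,0,0],0,0.6],[[0,0,0],0,0.6]]}'
```

```text
t: 17.1
ee_pos: [0.4967, -0.2223, 0.2258]
eef_rot: [-0.0, 1.0, 0.0, -0.0]
ft_force: [-0.3, 0.1, 0.5]
opening: 0.0567
gripper_force: 0.0
```

```bash
python3 -m crank '{"plan":[[[0,0,2],0,0.6],[[0,0,2],0,0.6],[[0,0,2],0,0.6],[[0,0,0.8],0,0.6],[[0,0,0],0,0.6],[[0,0,0],0,0.6]]}' && python3 -m crank '{"plan":[[[0,0,0],0,0.2],[[0,0,0],0,0.1],[[0,0,0],0,0.1],[[0,0,0],0,0.1],[[0,0,0],0,0.1],[[0,0,0],0,0.1],[[0,0,0],0,0.1],[[0,0,0],0,0.1]]}' 30 && python3 -m crank '{"plan":[[[0,0,-1],0,0.1],[[0,0,-2],0,0.1],[[0,0,-2],0,0.1],[[0,0,-2],0,0.1],[[0,0,-2],0,0.1],[[0,0,-1],0,0.1],[[0,0,0],0,0.1]]}'
```

```text
t: 17.7
ee_pos: [0.4972, -0.223, 0.1586]
eef_rot: [0.0, 1.0, -0.0, 0.001]
ft_force: [0.1, -0.2, 0.1]
opening: 0.0563
gripper_force: 0.0
t: 18.5
ee_pos: [0.4969, -0.2227, 0.1577]
eef_rot: [0.0, 1.0, -0.0, 0.0]
ft_force: [-0.2, 2.3, 6.4]
opening: 0.0331
gripper_force: 27.7
t: 19.2
ee_pos: [0.4968, -0.223, 0.2583]
eef_rot: [0.0, 1.0, -0.0, 0.001]
ft_force: [-0.1, -0.1, -4.6]
opening: 0.0327
gripper_force: 28.6
```

```bash
python3 -m crank '{"plan":[[[0.6,-1,0],0,0.1],[[1,-2,0],0,0.1],[[1,-2.5,0],0,0.1],[[0.6,-2.5,0],0,0.1],[[0,-2.5,0],0,0.1],[[0,-2.5,0],0,0.1],[[0,-2.5,0],0,0.1],[[0,-2.5,0],0,0.1],[[0,0,0],0,0.1],[[0,0,0],0,0.1]]}' && python3 -m crank '{"plan":[[[0,-2,0],0,0.1],[[0,-2,0],0,0.1],[[0,-2,0],0,0.1],[[0,-2,0],0,0.1],[[0,-2,0],0,0.1],[[0,-1.1,0],0,0.1],[[0,0,0],0,0.1],[[0,0,0],0,0.1]]}' && python3 -m crank '{"plan":[[[0,0,2],0,0.1],[[0,0,2],0,0.1],[[0,0,2],0,0.1],[[0,0,2],0,0.1],[[0,0,1],0,0.1],[[0,0,0.5],0,0.1],[[0,0,0.1],0,0.1],[[0,0,0.1],0,0.1],[[0,0,0],0,0.1],[[0,0,0],0,0.1]]}'
```

```text
t: 20.2
ee_pos: [0.5283, -0.042, 0.2564]
eef_rot: [-0.0, 1.0, 0.001, -0.001]
ft_force: [0.4, -0.2, -4.0]
opening: 0.0327
gripper_force: 29.4
t: 21.0
ee_pos: [0.5286, 0.0671, 0.257]
eef_rot: [0.0, 1.0, -0.001, -0.0]
ft_force: [0.1, 0.3, -3.6]
opening: 0.0323
gripper_force: 30.5
t: 22.0
ee_pos: [0.5288, 0.0682, 0.1607]
eef_rot: [-0.0, 1.0, -0.0, 0.0]
ft_force: [-0.1, 0.2, -3.6]
opening: 0.0326
gripper_force: 30.5
```

```bash
python3 -m crank '{"plan":[[[0,0,0.1],0,0.1],[[0,0,0.05],0,0.1],[[0,0,0],0,0.1],[[0,0,0],0,0.1]]}' && python3 -m crank '{"plan":[[[0,0,0],0,0.6],[[0,0,0],0,0.6],[[0,0,0],0,0.6],[[0,0,0],0,0.6],[[0,0,-1],0,0.6],[[0,0,-2],0,0.6],[[0,0,-3],0,0.6],[[0,0,-3],0,0.6],[[0,0,-1],0,0.6],[[0,0,-1],0,0.6],[[0,0,0],0,0.6]]}'; python3 -m crank '{"plan":[[[0,2,0],0,0.6],[[0,2.5,0],0,0.6],[[0,2.5,0],0,0.6],[[0,2.5,0],0,0.6],[[0,2.5,0],0,0.6],[[0,2.5,0],0,0.6],[[0,2.5,0],0,0.6],[[0,2.5,0],0,0.6],[[0,2.8,0],0,0.6],[[0,0,0],0,0.6],[[0,0,0],0,0.6]]}'
python3 -c "
from h import *
save('scene','s4'); print(manip.get_state()['ee_pos'])
a=cv2.imread('pics/s4.png')[130:350,180:380]; cv2.imwrite('pics/s4c.png',cv2.resize(a,None,fx=2.7,fy=2.7,interpolation=cv2.INTER_CUBIC))"
```

```text
t: 22.4
ee_pos: [0.5295, 0.0684, 0.1599]
eef_rot: [-0.0, 1.0, -0.0, 0.001]
ft_force: [-0.5, -0.7, 8.8]
opening: 0.0326
gripper_force: 31.7
t: 23.5
ee_pos: [0.5288, 0.0682, 0.2695]
eef_rot: [-0.0, 1.0, -0.0, 0.0]
ft_force: [-1.1, -0.1, 0.0]
opening: 0.0563
gripper_force: 0.0
t: 24.6
ee_pos: [0.5281, -0.1549, 0.2677]
eef_rot: [-0.0, 1.0, -0.001, -0.001]
ft_force: [0.4, 1.2, -0.5]
opening: 0.0562
gripper_force: 0.0
[ 0.52831018 -0.15410124  0.26794985]
```

View pics/s4c.png

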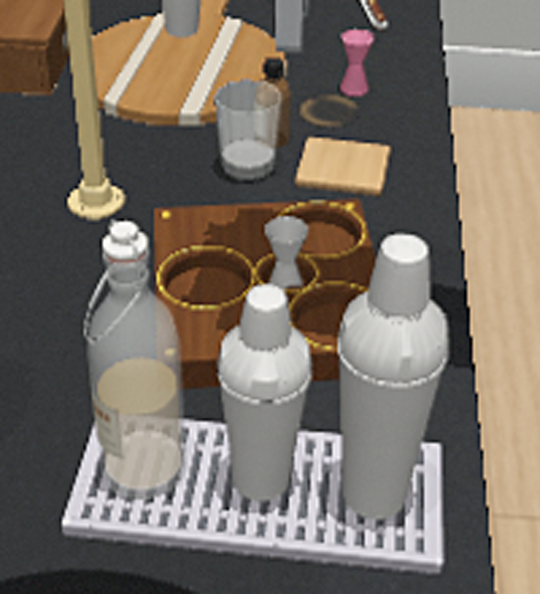

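```bash
python3 -c "
from h import *
print(ray('s4',180+287/2.7,130+227/2.7,.08), ray('top',155+463/4,145+249/4,.08))
q=proj('s4',[.524,-.155,.08]);print((q-(180,130))*2.7)"
```

```text
[ 0.52522768 -0.15743992  0.08      ] [ 0.52934141 -0.1570416   0.08      ]
[288.21146872 228.76787771]
```

```bash
python3 -m crank '{"plan":[[[-0.35,0.1,2],0,0.6],[[0,0,3],0,0.6],[[0,0,3],0,0.6],[[0,0,3],0,0.6],[[0,0,3],0,0.6],[[0,0,3],0,0.6],[[0,0,2],0,0.6],[[0,0,2],0,0.6],[[0,0,1],0,0.6],[[0,0,0],0,0.6],[[0,0,0],0,0.6]]}' && python3 -m crank '{"plan":[[[0,0,0],0,0.2],[[0,0,0],0,0.1],[[0,0,0],0,0.1],[[0,0,0],0,0.1],[[0,0,0],0,0.1],[[0,0,0],0,0.1],[[0,0,0],0,0.1],[[0,0,0],0,0.1]]}' 15 && python3 -m crank '{"plan":[[[0,0,-1],0,0.1],[[0,0,-2],0,0.1],[[0,0,-2],0,0.1],[[0,0,-2],0,0.1],[[0,0,-1],0,0.1],[[0,0,0],0,0.1],[[0,0,0],0,0.1]]}'
python3 -c "
from h import *
save('scene','s5')
a=cv2.imread('pics/s5.png')[130:280,220:370]; cv2.imwrite('pics/s5c.png',cv2.resize(a,None,fx=3.5,fy=3.5,interpolation=cv2.INTER_CUBIC))"
```

```text
t: 25.75
ee_pos: [0.5254, -0.1554, 0.0493]
eef_rot: [-0.0, 1.0, 0.0, 0.0]
ft_force: [0.3, -0.1, 0.0]
opening: 0.0565
gripper_force: 0.0
t: 26.55
ee_pos: [0.5254, -0.1558, 0.0491]
eef_rot: [0.0, 1.0, -0.0, 0.0]
ft_force: [-0.9, 1.4, 6.0]
opening: 0.0349
gripper_force: 15.0
t: 27.25
ee_pos: [0.5247, -0.1558, 0.1282]
eef_rot: [-0.0, 1.0, -0.0, -0.0]
ft_force: [0.2, -0.1, -2.3]
opening: 0.0347
gripper_force: 15.0
```

View pics/s5c.png

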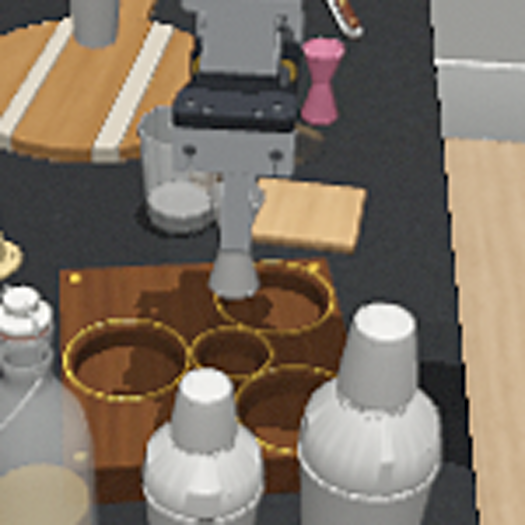

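```bash
python3 -m crank '{"plan":[[[-0.3,1,0],0,0.1],[[-0.5,2,0],0,0.1],[[-0.5,2.2,0],0,0.1],[[-0.5,2.2,0],0,0.1],[[-0.5,2.2,0],0,0.1],[[-0.5,2.2,0],0,0.1],[[-0.5,2.2,0],0,0.1],[[-0.5,2.2,0],0,0.1],[[-0.5,2.2,0],0,0.1],[[-0.2,2,0],0,0.1],[[-0.1,1.4,0],0,0.1],[[0,0,0],0,0.1]]}' && python3 -m crank '{"plan":[[[0,0,0],0,0.1],[[0,0,0],0,0.1],[[0,0,1],0,0.1],[[0,0,2],0,0.1],[[0,0,2],0,0.1],[[0,0,2],0,0.1],[[0,0,0.6],0,0.1],[[0,0,0.2],0,0.1],[[0,0,0.1],0,0.1],[[0,0,0],0,0.1],[[0,0,0],0,0.1]]}'
```

```text
t: 28.5
ee_pos: [0.4779, -0.3758, 0.128]
eef_rot: [-0.0, 1.0, -0.001, -0.0]
ft_force: [-0.5, 0.4, -1.3]
opening: 0.0349
gripper_force: 15.0
t: 29.6
ee_pos: [0.4793, -0.374, 0.0504]
eef_rot: [0.0, 1.0, -0.0, 0.0]
ft_force: [0.5, 0.6, -0.1]
opening: 0.035
gripper_force: 15.0
```

```bash
python3 -m crank '{"plan":[[[0,0.1,0.1],0,0.1],[[0,0,0.1],0,0.1],[[0,0,0.1],0,0.1],[[0,0,0],0,0.1],[[0,0,0],0,0.1]]}'
```

```text
t: 30.1
ee_pos: [0.4789, -0.3748, 0.0467]
eef_rot: [-0.0, 1.0, -0.0, -0.0]
ft_force: [0.2, -0.3, -0.1]
opening: 0.0349
gripper_force: 15.0
```

```bash
python3 -m crank '{"plan":[[[0,-0.2,0],0,0.1],[[0,0,0.07],0,0.1],[[0,0,0],0,0.1],[[0,0,0],0,0.1],[[0,0,0],0,0.5],[[0,0,0],0,0.6],[[0,0,0],0,0.6],[[0,0,0],0,0.6]]}' && python3 -m crank '{"plan":[[[0,0,-1],0,0.6],[[0,0,-2],0,0.6],[[0,0,-3],0,0.6],[[0,0,-3],0,0.6],[[0,0,-3],0,0.6],[[0,0,-3],0,0.6],[[0,0,-3],0,0.6],[[0,0,-3],0,0.6],[[0,0,-1.5],0,0.6],[[0,0,0],0,0.6]]}'
python3 -c "
from h import *
save('scene','s6')
a=cv2.imread('pics/s6.png')[130:330,220:370]; cv2.imwrite('pics/s6c.png',cv2.resize(a,None,fx=3,fy=3,interpolation=cv2.INTER_CUBIC))"
```

```text
t: 30.9
ee_pos: [0.4789, -0.3728, 0.0459]
eef_rot: [-0.0, 1.0, -0.0, -0.0]
ft_force: [0.3, -0.3, -0.7]
opening: 0.0563
gripper_force: 0.0
t: 31.9
ee_pos: [0.4796, -0.3732, 0.2733]
eef_rot: [0.001, 1.0, -0.0, 0.001]
ft_force: [0.2, 0.8, -0.0]
opening: 0.0563
gripper_force: 0.0
```

View pics/s6c.png

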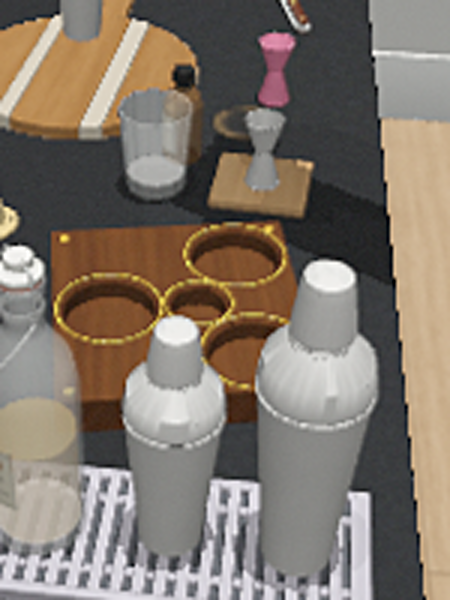

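```bash
python3 -m crank '{"plan":[[[0.45,-2,-0.3],0,0.6],[[0.45,-4,0],0,0.6],[[0.45,-4,0],0,0.6],[[0.45,-4,0],0,0.6],[[0.45,-4,0],0,0.6],[[0.45,-4,0],0,0.6],[[0.45,-4,0],0,0.6],[[0.45,-4,0],0,0.6],[[0.45,-4,0],0,0.6],[[0.45,-4,0],0,0.6],[[0.45,-4,0],0,0.6],[[0,-2.2,0],0,0.6]]}' && python3 -m crank '{"plan":[[[0,0,0],0,0.6],[[0,0,0],0,0.6],[[0,0,0],0,0.6]]}'
```

```text
t: 33.15
ee_pos: [0.5278, 0.0725, 0.2727]
eef_rot: [-0.0, 1.0, 0.001, -0.001]
ft_force: [-0.2, 0.4, -0.6]
opening: 0.0563
gripper_force: 0.0
t: 33.45
ee_pos: [0.5284, 0.0679, 0.2733]
eef_rot: [0.0, 1.0, -0.001, -0.001]
ft_force: [0.5, -0.4, 0.9]
opening: 0.0566
gripper_force: 0.0
```

```bash
python3 -m crank '{"plan":[[[0,0,2],0,0.6],[[0,0,3],0,0.6],[[0,0,3],0,0.6],[[0,0,2],0,0.6],[[0,0,1],0,0.6],[[0,0,0.3],0,0.6],[[0,0,0],0,0.6],[[0,0,0],0,0.6]]}' && python3 -m crank '{"plan":[[[0,0,0],0,0.2],[[0,0,0],0,0.1],[[0,0,0],0,0.1],[[0,0,0],0,0.1],[[0,0,0],0,0.1],[[0,0,0],0,0.1],[[0,0,0],0,0.1],[[0,0,0],0,0.1]]}' 35 && python3 -m crank '{"plan":[[[0,0,-1],0,0.1],[[0,0,-2],0,0.1],[[0,0,-2],0,0.1],[[0,0,-2],0,0.1],[[0,0,-1],0,0.1],[[0,0,0],0,0.1],[[0,0,0],0,0.1]]}' && python3 -m crank '{"plan":[[[0,1,0],0,0.1],[[0,2,0],0,0.1],[[0,2.5,0],0,0.1],[[0,2.5,0],0,0.1],[[0,2.5,0],0,0.1],[[0,2.5,0],0,0.1],[[0,2.5,0],0,0.1],[[-0.6,2.5,0],0,0.1],[[-0.7,2.5,0],0,0.1],[[-0.7,2.5,0],0,0.1],[[-0.6,2.5,0],0,0.1],[[-0.3,2,0],0,0.1]]}' && python3 -m crank '{"plan":[[[-0.2,1.6,0],0,0.1],[[0,0,0],0,0.1],[[0,0,0],0,0.1],[[0,0,0],0,0.1]]}'
```

```text
t: 34.25
ee_pos: [0.5291, 0.0691, 0.162]
eef_rot: [-0.0, 1.0, -0.0, 0.001]
ft_force: [-0.1, 0.4, -0.9]
opening: 0.0565
gripper_force: 0.0
t: 35.05
ee_pos: [0.5288, 0.0693, 0.1613]
eef_rot: [-0.0, 1.0, -0.0, 0.0]
ft_force: [-0.1, -0.4, 5.1]
opening: 0.0324
gripper_force: 34.9
t: 35.75
ee_pos: [0.5282, 0.069, 0.2403]
eef_rot: [0.0, 1.0, -0.0, -0.0]
ft_force: [-0.7, -0.2, -4.4]
opening: 0.032
gripper_force: 34.9
t: 36.95
ee_pos: [0.4981, -0.208, 0.2401]
eef_rot: [-0.0, 1.0, -0.001, -0.001]
ft_force: [-0.2, 0.3, -4.4]
opening: 0.0319
gripper_force: 35.0
t: 37.35
ee_pos: [0.4977, -0.2209, 0.2408]
eef_rot: [-0.0, 1.0, 0.001, -0.0]
ft_force: [0.7, 0.6, -4.7]
opening: 0.0322
gripper_force: 35.0
```

```bash
python3 -m crank '{"plan":[[[-0.05,0.15,2],0,0.1],[[0,0,2],0,0.1],[[0,0,2],0,0.1],[[0,0,1],0,0.1],[[0,0,0.5],0,0.1],[[0,0,0.3],0,0.1],[[0,0,0],0,0.1],[[0,0,0],0,0.1],[[0,0,0],0,0.1]]}'
```

```text
t: 38.25
ee_pos: [0.4973, -0.2234, 0.1636]
eef_rot: [0.0, 1.0, -0.0, 0.0]
ft_force: [-0.6, -0.5, -2.6]
opening: 0.0322
gripper_force: 35.0
```

```bash
python3 -m crank '{"plan":[[[0,0,0.2],0,0.1],[[0,0,0.1],0,0.1],[[0,0,0.1],0,0.1],[[0,0,0.05],0,0.1],[[0,0,0],0,0.1],[[0,0,0],0,0.1]]}'
```

```text
t: 38.85
ee_pos: [0.4977, -0.2235, 0.1593]
eef_rot: [0.0, 1.0, -0.0, 0.001]
ft_force: [-1.3, 1.2, 6.1]
opening: 0.032
gripper_force: 35.1
```

```bash
python3 -m crank '{"plan":[[[0,0,0],0,0.5],[[0,0,0],0,0.6],[[0,0,0],0,0.6],[[0,0,0],0,0.6],[[0,0,-1],0,0.6],[[0,0,-2],0,0.6],[[0,0,-3],0,0.6],[[0,0,-3],0,0.6],[[0,0,-3],0,0.6],[[0,0,-1],0,0.6],[[0,0,0],0,0.6]]}' && python3 -m crank '{"plan":[[[0.5,-1.4,0],0,0.6],[[1.2,-2.8,0],0,0.6],[[1.2,-2.8,0],0,0.6],[[1.2,-2.8,0],0,0.6],[[1.2,-2.8,0],0,0.6],[[1.2,-2.8,0],0,0.6],[[1.2,-2.8,0],0,0.6],[[1.2,-2.8,0],0,0.6],[[1.2,-2.8,0],0,0.6],[[1.0,-2.8,0],0,0.6],[[0.5,-2.3,0],0,0.6],[[0,0,0],0,0.6]]}' && python3 -m crank '{"plan":[[[0,0,0],0,0.6],[[0,0,0],0,0.6],[[0,0,0],0,0.6]]}'
```

```text
t: 39.95
ee_pos: [0.4975, -0.2235, 0.2902]
eef_rot: [0.001, 1.0, -0.0, 0.001]
ft_force: [0.7, 0.2, -0.6]
opening: 0.0566
gripper_force: 0.0
t: 41.15
ee_pos: [0.6123, 0.0706, 0.2869]
eef_rot: [-0.001, 1.0, 0.003, -0.001]
ft_force: [-1.0, -0.7, 0.0]
opening: 0.0564
gripper_force: 0.0
t: 41.45
ee_pos: [0.6129, 0.0648, 0.2882]
eef_rot: [0.0, 1.0, -0.001, -0.0]
ft_force: [-1.0, -0.2, 0.4]
opening: 0.0562
gripper_force: 0.0
```

```bash
python3 -m crank '{"plan":[[[0,0,2],0,0.6],[[0,0,3],0,0.6],[[0,0,3],0,0.6],[[0,0,1.7],0,0.6],[[0,0,0.5],0,0.6],[[0,0,0],0,0.6],[[0,0,0],0,0.6]]}' && python3 -m crank '{"plan":[[[0,0,0],0,0.2],[[0,0,0],0,0.1],[[0,0,0],0,0.1],[[0,0,0],0,0.1],[[0,0,0],0,0.1],[[0,0,0],0,0.1],[[0,0,0],0,0.1],[[0,0,0],0,0.1]]}' 40 && python3 -m crank '{"plan":[[[0,0,-1],0,0.1],[[0,0,-2],0,0.1],[[0,0,-2],0,0.1],[[0,0,-2],0,0.1],[[0,0,-1],0,0.1],[[0,0,0],0,0.1],[[0,0,0],0,0.1]]}' && python3 -m crank '{"plan":[[[-0.2,1,0],0,0.1],[[-0.2,2,0],0,0.1],[[-0.2,2.2,0],0,0.1],[[-0.2,2.2,0],0,0.1],[[-0.2,2.2,0],0,0.1],[[-0.2,2.2,0],0,0.1],[[-0.2,2.2,0],0,0.1],[[-0.2,2.2,0],0,0.1],[[-0.2,2,0],0,0.1],[[-0.1,1.6,0],0,0.1],[[0,1,0],0,0.1],[[0,0,0],0,0.1]]}' && python3 -m crank '{"plan":[[[0,0,0],0,0.1],[[0,0,0],0,0.1],[[0,0,0],0,0.1],[[0,0,0],0,0.1]]}'
```

```text
t: 42.15
ee_pos: [0.6136, 0.0656, 0.1877]
eef_rot: [-0.0, 1.0, -0.0, 0.001]
ft_force: [0.6, -1.1, 0.0]
opening: 0.0561
gripper_force: 0.0
t: 42.95
ee_pos: [0.6132, 0.0659, 0.1867]
eef_rot: [-0.0, 1.0, -0.0, 0.0]
ft_force: [-0.9, 1.8, 4.2]
opening: 0.0264
gripper_force: 40.0
t: 43.65
ee_pos: [0.6127, 0.0654, 0.2657]
eef_rot: [0.0, 1.0, -0.0, -0.001]
ft_force: [-0.9, -0.8, -6.0]
opening: 0.0264
gripper_force: 40.0
t: 44.85
ee_pos: [0.5938, -0.1438, 0.2661]
eef_rot: [0.0, 1.0, -0.001, -0.0]
ft_force: [-0.1, 0.7, -5.3]
opening: 0.0265
gripper_force: 40.0
t: 45.25
ee_pos: [0.5941, -0.1417, 0.2666]
eef_rot: [-0.0, 1.0, 0.0, 0.0]
ft_force: [-0.8, -0.3, -6.0]
opening: 0.0269
gripper_force: 40.0
```

```bash
python3 -m crank '{"plan":[[[0,0,2],0,0.1],[[0,0,2],0,0.1],[[0,0,1.5],0,0.1],[[0,0,1],0,0.1],[[0,0,0.5],0,0.1],[[0,0,0.5],0,0.1],[[0,0,0.3],0,0.1],[[0,0,0],0,0.1],[[0,0,0],0,0.1]]}' && python3 -m crank '{"plan":[[[0,0,0.2],0,0.1],[[0,0,0.1],0,0.1],[[0,0,0],0,0.1],[[0,0,0],0,0.1],[[0,0,0],0,0.1]]}'
```

```text
t: 46.15
ee_pos: [0.5942, -0.1424, 0.1889]
eef_rot: [0.0, 1.0, -0.0, 0.0]
ft_force: [0.1, 0.3, -5.1]
opening: 0.0264
gripper_force: 40.0
t: 46.65
ee_pos: [0.5941, -0.1423, 0.1856]
eef_rot: [-0.0, 1.0, -0.0, 0.0]
ft_force: [0.9, -0.2, -5.7]
opening: 0.0262
gripper_force: 40.0
```

Now about 1 mm above the floor; set down, release, go to the tall shaker.

```bash
python3 -m crank '{"plan":[[[0,0,0.1],0,0.1],[[0,0,0.03],0,0.1],[[0,0,0],0,0.1],[[0,0,0],0,0.1]]}' && python3 -m crank '{"plan":[[[0,0,0],0,0.5],[[0,0,0],0,0.6],[[0,0,0],0,0.6],[[0,0,0],0,0.6],[[0,0,-1],0,0.6],[[0,0,-2],0,0.6],[[0,0,-3],0,0.6],[[0,0,-3],0,0.6],[[0,0,-2],0,0.6],[[0,0,0],0,0.6]]}' && python3 -m crank '{"plan":[[[-1.5,-2.1,0],0,0.6],[[-1.5,-2.1,0],0,0.6],[[-1.5,-2.1,0],0,0.6],[[-1.5,-2.1,0],0,0.6],[[-1.5,-2.1,0],0,0.6],[[-1.5,-2.1,0],0,0.6],[[-1.5,-2.1,0],0,0.6],[[-1.5,-2.1,0],0,0.6],[[-1.5,-2.1,0],0,0.6],[[-1.5,-2.1,0],0,0.6],[[0,-0.35,0],0,0.6],[[0,0,0],0,0.6]]}' && python3 -m crank '{"plan":[[[0,0,0],0,0.6],[[0,0,0],0,0.6],[[0,0,0],0,0.6]]}'
```

```text
t: 47.05
ee_pos: [0.5943, -0.1423, 0.1847]
eef_rot: [0.0, 1.0, -0.0, 0.0]
ft_force: [-1.1, 1.0, 4.6]
opening: 0.0264
gripper_force: 40.0
t: 48.05
ee_pos: [0.5951, -0.1423, 0.2979]
eef_rot: [0.001, 1.0, -0.0, 0.002]
ft_force: [0.3, 0.3, -0.3]
opening: 0.0562
gripper_force: 0.0
t: 49.25
ee_pos: [0.444, 0.0715, 0.2944]
eef_rot: [0.0, 1.0, 0.0, 0.0]
ft_force: [0.9, -0.8, 0.1]
opening: 0.0561
gripper_force: 0.0
t: 49.55
ee_pos: [0.4443, 0.0707, 0.2941]
eef_rot: [-0.0, 1.0, -0.001, -0.0]
ft_force: [-0.0, 0.4, -0.5]
opening: 0.0565
gripper_force: 0.0
```

```bash
python3 -m crank '{"plan":[[[0,0,2],0,0.6],[[0,0,3],0,0.6],[[0,0,3],0,0.6],[[0,0,0.8],0,0.6],[[0,0,0.3],0,0.6],[[0,0,0],0,0.6],[[0,0,0],0,0.6]]}' && python3 -m crank '{"plan":[[[0,0,0],0,0.2],[[0,0,0],0,0.1],[[0,0,0],0,0.1],[[0,0,0],0,0.1],[[0,0,0],0,0.1],[[0,0,0],0,0.1],[[0,0,0],0,0.1],[[0,0,0],0,0.1]]}' 35 && python3 -m crank '{"plan":[[[0,0,-1],0,0.1],[[0,0,-2],0,0.1],[[0,0,-2],0,0.1],[[0,0,-2],0,0.1],[[0,0,-1],0,0.1],[[0,0,0],0,0.1],[[0,0,0],0,0.1]]}' && python3 -m crank '{"plan":[[[0.2,1,0],0,0.1],[[0.4,2,0],0,0.1],[[0.4,2,0],0,0.1],[[0.4,2,0],0,0.1],[[0.4,2,0],0,0.1],[[0.4,2,0],0,0.1],[[0.4,2,0],0,0.1],[[0.4,2,0],0,0.1],[[0.3,1.5,0],0,0.1],[[0.05,0.8,0],0,0.1],[[0,0,0],0,0.1],[[0,0,0],0,0.1]]}' && python3 -m crank '{"plan":[[[0,0,0],0,0.1],[[0,0,0],0,0.1],[[0,0,0],0,0.1]]}'
```

```text
t: 50.25
ee_pos: [0.4447, 0.0713, 0.2043]
eef_rot: [-0.0, 1.0, -0.0, 0.001]
ft_force: [0.3, -0.1, 0.1]
opening: 0.0564
gripper_force: 0.0
t: 51.05
ee_pos: [0.4444, 0.0713, 0.2036]
eef_rot: [-0.0, 1.0, -0.0, 0.0]
ft_force: [-0.5, 0.8, 5.3]
opening: 0.036
gripper_force: 35.0
t: 51.75
ee_pos: [0.4437, 0.071, 0.2826]
eef_rot: [0.0, 1.0, -0.0, -0.0]
ft_force: [-0.5, 0.1, -4.2]
opening: 0.0365
gripper_force: 35.0
t: 52.95
ee_pos: [0.4774, -0.1011, 0.2831]
eef_rot: [-0.0, 1.0, 0.0, -0.0]
ft_force: [-0.4, 0.2, -5.1]
opening: 0.036
gripper_force: 35.0
t: 53.25
ee_pos: [0.4775, -0.1014, 0.2833]
eef_rot: [0.0, 1.0, 0.0, 0.0]
ft_force: [0.0, 0.5, -4.2]
opening: 0.0359
gripper_force: 35.0
```

Target TCP z = 0.2016.

```bash
python3 -m crank '{"plan":[[[0,0.1,2],0,0.1],[[0,0,2],0,0.1],[[0,0,1.5],0,0.1],[[0,0,1],0,0.1],[[0,0,0.5],0,0.1],[[0,0,0.5],0,0.1],[[0,0,0.4],0,0.1],[[0,0,0],0,0.1],[[0,0,0],0,0.1]]}' && python3 -m crank '{"plan":[[[0,0,0.1],0,0.1],[[0,0,0.1],0,0.1],[[0,0,0],0,0.1],[[0,0,0],0,0.1],[[0,0,0],0,0.1]]}'
```

```text
t: 54.15
ee_pos: [0.4777, -0.1028, 0.2045]
eef_rot: [0.0, 1.0, -0.0, 0.0]
ft_force: [0.6, -0.4, -4.3]
opening: 0.0362
gripper_force: 35.0
t: 54.65
ee_pos: [0.4776, -0.1028, 0.2023]
eef_rot: [-0.0, 1.0, -0.0, -0.0]
ft_force: [-0.3, -0.2, -4.5]
opening: 0.0363
gripper_force: 35.0
```

```bash
python3 -m crank '{"plan":[[[0,0,0.1],0,0.1],[[0,0,0],0,0.1],[[0,0,0],0,0.1]]}' && python3 -m crank '{"plan":[[[0,0,0],0,0.5],[[0,0,0],0,0.6],[[0,0,0],0,0.6],[[0,0,0],0,0.6],[[0,0,-1],0,0.6],[[0,0,-2],0,0.6],[[0,0,-3],0,0.6],[[0,0,-3],0,0.6],[[0,0,-3],0,0.6],[[0,0,0],0,0.6],[[0,0,0],0,0.6],[[0,0,0],0,0.6]]}'
python3 -c "
from h import *
save('scene','s7')
a=cv2.imread('pics/s7.png')[130:330,200:370]; cv2.imwrite('pics/s7c.png',cv2.resize(a,None,fx=3,fy=3,interpolation=cv2.INTER_CUBIC))"
```

```text
t: 54.95
ee_pos: [0.4779, -0.1028, 0.2016]
eef_rot: [0.0, 1.0, -0.0, 0.0]
ft_force: [-0.8, 0.2, 4.1]
opening: 0.0362
gripper_force: 35.0
t: 56.15
ee_pos: [0.4771, -0.1028, 0.3207]
eef_rot: [-0.0, 1.0, -0.0, -0.001]
ft_force: [-0.6, -0.0, 0.2]
opening: 0.0562
gripper_force: 0.0
```

View pics/s7c.png

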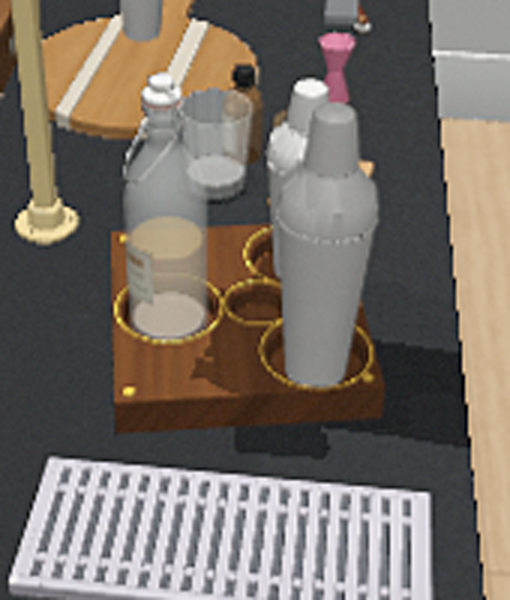

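The bottle (165,310), tall shaker (318,375) and short shaker (290,230) stand upright in their original wells, and the gripper is clear of everything. The jigger is hidden behind the shakers in this view, but I saw it standing on the coaster in the previous picture and nothing has gone near it since.

```bash
python3 -c "
from rig import manip
print(manip.finish_job())"
```

```text
the job is handed in; nothing more can be done
None
```

The job is handed in at about 56 s of the 144 s limit: the jigger stands on the coaster, and both shakers and the bottle are back upright in their own wells; the hand-in call returned no verdict.

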